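Offer the tasting dish at the squid stall

ROBOT

A 6-joint arm with a two-finger parallel gripper is mounted at the origin on the work surface. World frame = base frame: x ahead of the robot, y to its left, z up, the work surface at z = 0. Lengths are in mm, angles in rad, forces in N, time in s.
With the tool pointing down it reaches from about 400 to 925 mm from the base axis. Payload 12.5 kg.
Tool frame: the origin (TCP) lies at the centre of the arm's flange, where the gripper is bolted on; the fingertips stand 190 mm ahead of it and the grasp point (between the pads) lies 171 mm ahead of it; z points along the fingers, y is the line along which they close (so a half turn about z gives the same grasp; the last joint's range is limited). The gripper opens to 95 mm and grips with 3 to 60 N. Pads are 20 mm wide; open, the fingers measure 119 mm over their backs; the gripper's body (75 mm by 180 mm) begins 59 mm behind the grasp point.
Start: joints at [1.04, 0.491, 1.559, -0, 1.092, -0.106], TCP at [257.564, 569.461, 404.761] pointing down, gripper open.
Joint ranges: [-3.1, 3.1], [-0.84, 2.19], [0.05, 2.79], [-1.13, 4.28], [0.06, 2.93], [-2.69, 2.69]. Speed limits (rad/s): [2.22, 2.22, 2.79, 3.14, 3.14, 3.14].

INTERFACE

Orientations are given as [roll, pitch, yaw] about the fixed x, y, z axes, in that order (R = Rz(yaw) Ry(pitch) Rx(roll)).
In Python, from cell import env, read_camera, search_frame, cut_out gives the robot as it stands. The module is installed in compiled form; this text tells all that it offers.
- The arm moves only by the tool move_arm, never from a script. Its argument "commands" is a list of rows, each a list of 3 entries, a list of its own where there are three numbers: the shift along the world's x, y, z normalised to -1 to 1, where 1 is 0.03 m, then the turn about the world's z normalised to -1 to 1, where 1 is 0.08 rad, then the opening, from -1 (shut) to 1 (fully open), so that 0 is half open. A call has 1 to 20 rows; each row shifts and turns the commanded pose from where the row before left it; what a row does not reach is not made up. A row lasts 1/12 s, in which the tool goes at most 41.7 mm and 7.16 degrees, less where a joint would pass 70% of its speed; a pose out of reach is approached as far as the arm can. A call with a number of a shift or a turn outside -1 to 1 is refused whole. A call with a gripper value outside its range is refused whole. The fingers move at their own pace and stop on an object; the grip force is fixed at half the most. Time passes only in rows, so rows that do not move let the fingers close. It gives the time, the measured TCP pose, the force, the opening and the grip force at its end, in the units of the state.
- env.state(): the state, without advancing time (a new reading comes with each control period).
- read_camera(name): name is "side" or "top"; returns a dict with "image" (384x512x3 uint8, red, green, blue), "fx", "fy", "cx", "cy" (pixels), "rvec" (rotation vector, rad) and "tvec" (3), from world to camera coordinates, as OpenCV has them. Camera axes: x right, y down, z forward; pixel columns grow to the right and rows downward; lengths in mm; the calibration is good to about 2 mm. A picture is of the moment at which its call begins. There is no depth.
- env.job_done(): hands the job in; it is judged then, once.
Trained networks look in a picture, given as the dict that the camera call returned (one of the last four; its "shot" number tells which), for a name from the list of things; names that differ only in an ending like _2 or _b are one class to them, and where a whole thing is asked for, a point or a joint stands for the part that bears it (a point fixed in the world has none). Each returns a list of dicts, best first, with "confidence" (0 to 1); they miss things now and then, are a little off and sometimes report something else, mostly with a low value. They report only what shows in the picture. A call takes as long as a camera call.
- search_frame(thing, picture): "at" ([column, row] in pixels, amid what is visible of it).
- cut_out(thing, picture): "region" (384x512 bool, what is visible of it) and "at" ([column, row] in pixels, amid what is visible of it).
The state is a dict: "t": time; "joints": joint angles; "qvel": joint speeds; "tau": joint torques, N m; "eef_pos": TCP position; "tcp_rot": TCP orientation; "ft_force": force on the tool from outside, world axes, zero at the start; "moment": the same for the moment, N m; "opening": opening from 0.0 (shut) to 1.0 (fully open); "grip_force": force on a finger pad.
Only numpy, scipy, OpenCV 4.12 (cv2) and the standard library are available. Lean on these libraries where they do the work, as an engineer would, in place of code of your own. Each camera call takes 0.05 s, during which the arm holds its last target. There are 200 camera calls.

TASK

Clear the red sauce bottle off the orange customer mat and stand it upright, wholly on the black coaster, and let go of it. Then lift the steel tasting dish by its wooden carrying handle and turn it a quarter turn so that its red thumb tab points at the orange mat, keeping it level and the squid ball inside the blue ring without touching the ball. Finish while still holding the dish still and level about 10 cm above the middle of the white board, tab to the mat; leave all the other things where they are.

Things in the scene. Friction and masses are not known exactly. Their poses are not given: they have to be found in the camera images.
- board: Fixed white plastic board 180 x 160 x 20 mm, flat on the table, top 20 mm above it; the dish stands near its middle. Origin: centre of the underside; x along the 180 mm side (roughly away from the robot), y along the 160 mm side, z up.
- mat: Fixed round orange customer mat, 90 mm across, 4 mm thick, on the table about 145 mm from the board's middle, off one of its two sides across y (left or right, it changes). Origin: centre of the underside.
- coaster: Fixed round black rubber coaster, 90 mm across, 4 mm thick, on the opposite side of the board from the mat. Origin: centre of the underside.
- sauce: Loose red squeeze bottle with white nozzle, about 0.2 kg, standing upright on the orange mat at the start: body 52 mm across, straight up to 105 mm, 135 mm high overall. Origin: centre of its underside, z up.
- dish: Loose round steel dish, 134 mm across, rim 24 mm high, 0.24 kg, on the board. Floor: a shallow cone (4.5 degrees), lowest in the middle, 10 mm above the underside; a blue ring 45 mm across marks the middle. A wooden bar bridges it along the dish's y; the red tab points along its +x (at the start roughly away from the robot, square to the mat's direction). Origin: centre of the underside, z up.
- dish_handle (a point): Middle of the dish's wooden bar, over the dish's centre, 125 mm above its underside: the place to grip, fingers closing along the dish's x. The bar is 136 mm long (along y), 14 mm wide, 18 mm tall, on an upright 8 mm rod at each end (y = +-64 mm).
- dish_tab (a point): Outer end of the dish's flat red thumb tab (26 mm wide, 6 mm thick), 127 mm from the dish's centre along its x, 19 mm above its underside.
- dish_seat (a point): Point on the dish's axis 30 mm above its underside: where the centre of the ball is when it lies centred.
- squidball_center (a point): Centre of the loose brown squid ball, 40 mm across, 30 g, lying in the middle of the dish; it rolls if the dish is tipped or jerked.
- mustard: Bystander: loose yellow squeeze bottle, 52 mm across, 135 mm high, standing near the board on the robot's side. Origin: centre of the underside.
- shaker: Bystander: loose steel spice shaker, 42 mm across, 76 mm high, standing near the board's far left corner. Origin: centre of the underside.
- brush: Bystander: loose basting brush lying flat on the right, near the robot. Origin: on its axis at table height.
- skewers: Bystander: loose clear cup of bamboo skewers, 80 mm across, about 200 mm high, on the left. Origin: centre of the underside.
- bowls: Bystander: loose stack of paper bowls, 114 mm across, 90 mm high, on the right. Origin: centre of the underside.
- tongs: Bystander: loose steel tongs, about 230 mm long, lying flat on the left. Origin: middle, at table height.
- squidball: The same squid ball as a body; its origin lies on its surface (the underside at the start) and turns with it as it rolls: use the centre point instead.

How it is judged:
By the outcome, as a careful person would: the job done as asked, in the order asked, and still so for the second after the job is handed in, while the arm keeps its last pose, push and grip.
It also fails if it takes over 58 s, if anything falls off the work surface, if the arm or the gripper's body presses on something with over 40 N, if the wrist force passes 120 N, or if a joint passes its speed limit or range.

## Working session

There is one attempt and no reset: what is moved stays moved. The work goes in short steps, Python scripts to look and compute and a tool call to move; the robot and the scene stay as the last step left them, time stands still between calls to the robot, and variables do not carry over. Pictures are saved under pics/ and viewed, at most 10 in all, crops included, and the job is handed in when it is done.

Besides the shell and the picture viewer there is one more tool, called after "Emit:" as name([rows], argument=value, ...), one row to a line, values as JSON. move_arm: Moves the arm, as the interface text tells. Its arguments: {"type":"object","properties":{"commands":{"type":"array","items":{"type":"array"}}},"required":["commands"]}

```bash
mkdir -p pics; cat > h.py <<'E'
import numpy as np, cv2
from cell import env, read_camera, search_frame, cut_out
def ray(p,uv):
    R=cv2.Rodrigues(np.array(p["rvec"],float))[0]; t=np.array(p["tvec"],float).ravel()
    d=R.T@np.array([(uv[0]-p["cx"])/p["fx"],(uv[1]-p["cy"])/p["fy"],1]); return -R.T@t,d
def onz(p,uv,z):
    o,d=ray(p,uv); return (o+d*(z-o[2])/d[2]).round(1)
def proj(p,X):
    K=np.array([[p["fx"],0,p["cx"]],[0,p["fy"],p["cy"]],[0,0,1.]])
    return cv2.projectPoints(np.array(X,float).reshape(-1,3),np.array(p["rvec"],float),np.array(p["tvec"],float),K,None)[0].reshape(-1,2).round(1)
E
python3 - <<'E'
from h import *
ps={n:read_camera(n) for n in("top","side")}
for n,p in ps.items():
    cv2.imwrite(f"pics/{n}0.png",p["image"][:,:,::-1]); print(n,"cam",ray(p,(0,0))[0].round())
Z=dict(board=20,mat=4,coaster=4,sauce=65,dish=20,dish_handle=145,dish_tab=39,squidball_center=50,mustard=65,shaker=38,skewers=100,bowls=45,brush=10,tongs=10)
for k,z in Z.items():
    for n,p in ps.items():
        r=search_frame(k,p)
        print(k,n,[(np.round(q["at"],1).tolist(),round(q["confidence"],2),onz(p,q["at"],z)[:2].tolist()) for q in r[:2]])
s=env.state();print(s["t"],s["eef_pos"],s["tcp_rot"],s["opening"])
E
```

```text
top cam [ 291.   41. 1629.]
side cam [ 306. -814. 1072.]
board top [([284.5, 189.2], 0.87, [517.7, -53.2])]
board side [([286.7, 238.5], 0.9, [565.9, -82.2])]
mat top [([239.2, 182.0], 0.69, [547.3, 117.6])]
mat side [([267.6, 197.5], 0.75, [551.9, 103.9]), ([206.0, 138.7], 0.27, [394.6, 440.5])]
coaster top [([313.0, 171.3], 0.86, [589.0, -163.1])]
coaster side [([298.1, 264.9], 0.8, [577.5, -169.4])]
sauce top [([237.3, 173.0], 0.79, [571.0, 122.0])]
sauce side [([274.6, 173.4], 0.91, [585.0, 149.5]), ([281.5, 218.5], 0.59, [558.9, -39.0])]
dish top [([273.7, 172.3], 0.75, [582.0, -12.9])]
dish side [([287.6, 208.2], 0.68, [599.9, 32.2])]
dish_handle top [([276.5, 168.9], 0.87, [571.4, -18.5])]
dish_handle side [([285.1, 212.4], 0.56, [554.2, -81.6])]
dish_tab top [([276.1, 170.4], 0.87, [585.8, -21.3])]
dish_tab side [([283.3, 210.2], 0.87, [579.4, 11.9]), ([271.6, 175.5], 0.57, [580.0, 166.9])]
squidball_center top [([161.4, 218.3], 0.74, [405.6, 398.1]), ([371.4, 243.6], 0.22, [315.5, -364.1])]
squidball_center side []
mustard top [([313.7, 205.0], 0.56, [453.7, -156.0]), ([277.8, 169.1], 0.17, [585.8, -26.5])]
mustard side [([256.4, 260.9], 0.56, [453.4, -168.9])]
shaker top [([246.0, 138.4], 0.5, [708.4, 91.7])]
shaker side [([317.8, 189.7], 0.58, [712.0, 72.9])]
skewers top [([148.4, 159.3], 0.72, [614.4, 440.7])]
skewers side [([263.5, 112.8], 0.69, [611.7, 427.1])]
bowls top [([375.3, 175.7], 0.59, [565.3, -388.5])]
bowls side [([318.3, 323.7], 0.74, [568.2, -372.4]), ([285.7, 210.4], 0.71, [584.9, 4.7])]
brush top [([372.5, 243.0], 0.82, [318.3, -378.5])]
brush side [([222.8, 356.2], 0.72, [320.4, -387.1])]
tongs top [([162.5, 224.9], 0.97, [383.9, 402.2])]
tongs side [([204.5, 141.8], 0.74, [386.2, 417.2])]
1.5 [257.55815188 569.46105585 404.75676171] [3.14151350e+00 1.86726900e-05 2.71680832e+00] 1.000431908785831
```

View pics/top0.png

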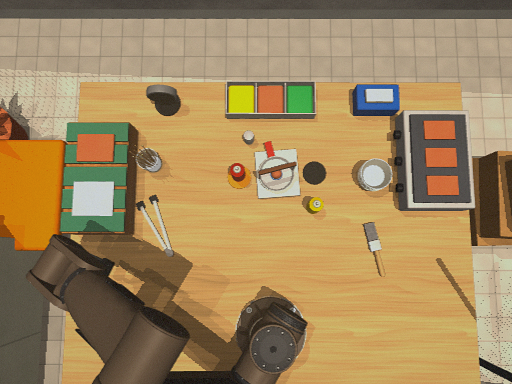

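View pics/side0.png

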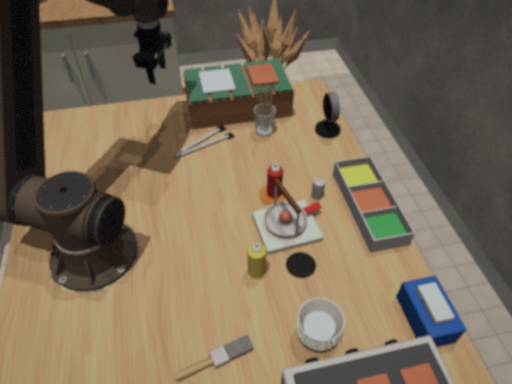

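The top view has +x up and +y left. The sauce bottle is on the mat left of the board, around (237,172). The dish is at (276,172) with its tab pointing away and slightly left, at (269,148). The coaster is at (314,172) and the mustard at (316,205). Next I'll refine these by fitting masks.

```bash
cat >> h.py <<'E'
from scipy.optimize import minimize
def cyl(x,y,prof):
    a=np.linspace(0,2*np.pi,24,endpoint=False)
    return np.vstack([np.c_[x+r*np.cos(a),y+r*np.sin(a),0*a+z] for z,r in prof])
def sil(p,X,S=4):
    m=np.zeros((384*S,512*S),np.uint8); h=cv2.convexHull(((proj(p,X)+.5)*S).astype(np.int32)); cv2.fillConvexPoly(m,h,1); return m.astype(bool)
def fit(pm,model,x0,step=12):
    M=[(p,cv2.resize(m.astype(np.float32),None,fx=4,fy=4)>.5) for p,m in pm]
    def c(v):
        s=0
        for p,m in M:
            q=sil(p,model(v)); s-=(q&m).sum()/(q|m).sum()
        return s
    n=len(x0); sim=np.vstack([x0]+[np.array(x0)+step*np.eye(n)[i] for i in range(n)])
    r=minimize(c,x0,method="Nelder-Mead",options=dict(initial_simplex=sim,xatol=.3,fatol=1e-4)); return r.x.round(1),round(-r.fun/len(M),3)
BOT=[(0,26),(105,26),(135,5)]
E
python3 - <<'E'
from h import *
ps={n:read_camera(n) for n in("top","side")}
def mk(k,ns=("top","side")):
    o=[]
    for n in ns:
        r=cut_out(k,ps[n])
        if r: o.append((ps[n],r[0]["region"])); print(k,n,round(r[0]["confidence"],2),r[0]["region"].sum(),np.round(r[0]["at"]))
    return o
up=lambda P,d:[(z+d,r) for z,r in P]
for k,x0,P in [("sauce",(570,122),up(BOT,4)),("mustard",(453,-160),BOT),("coaster",(583,-165),[(4,45)]),("shaker",(710,85),[(0,21),(76,15)])]:
    m=mk(k)
    for q in m+[0]:
        print(k,*fit(m if q==0 else [q],lambda v:cyl(v[0],v[1],P),x0))
# board & dish parts from top colour
for n,p in ps.items():
    im=p["image"]; u,v=proj(p,[[580,-20,60]])[0].astype(int)
    c=im[v-50:v+50,u-65:u+65,::-1]; cv2.imwrite(f"pics/{n}1.png",cv2.resize(c,None,fx=6,fy=6,interpolation=cv2.INTER_CUBIC)); print(n,"crop origin",u-65,v-50)
m=mk("board",("top",)); 
b=m[0][1].astype(np.uint8); pts=cv2.findContours(b,0,1)[0]; pts=max(pts,key=len).reshape(-1,2)
w=np.array([onz(ps["top"],q,20)[:2] for q in pts],np.float32); print("board",cv2.minAreaRect(w))
E
```

```text
sauce top 0.51 236 [238. 175.]
sauce side 0.92 261 [273. 174.]
sauce [576.9 119.2] 0.925
sauce [577.2 126.1] 0.5
sauce [577.  119.4] 0.71
mustard top 0.54 210 [316. 203.]
mustard side 0.58 611 [257. 261.]
mustard [ 454.4 -161.3] 0.908
mustard [ 454.5 -160.6] 0.952
mustard [ 454.4 -160.4] 0.931
coaster top 0.98 456 [313. 170.]
coaster side 0.78 631 [301. 264.]
coaster [ 586.5 -166.6] 0.939
coaster [ 585.5 -169.4] 0.961
coaster [ 585.2 -168.4] 0.942
shaker top 0.69 124 [247. 139.]
shaker side 0.69 226 [320. 189.]
shaker [717.8  82.1] 0.907
shaker [718.  84.] 0.836
shaker [717.8  82.1] 0.866
top crop origin 211 120
side crop origin 221 163
board top 0.92 952 [283. 189.]
board ((576.8714599609375, -25.842910766601562), (184.19338989257812, 159.27410888671875), 4.664429187774658)
```

View pics/top1.png

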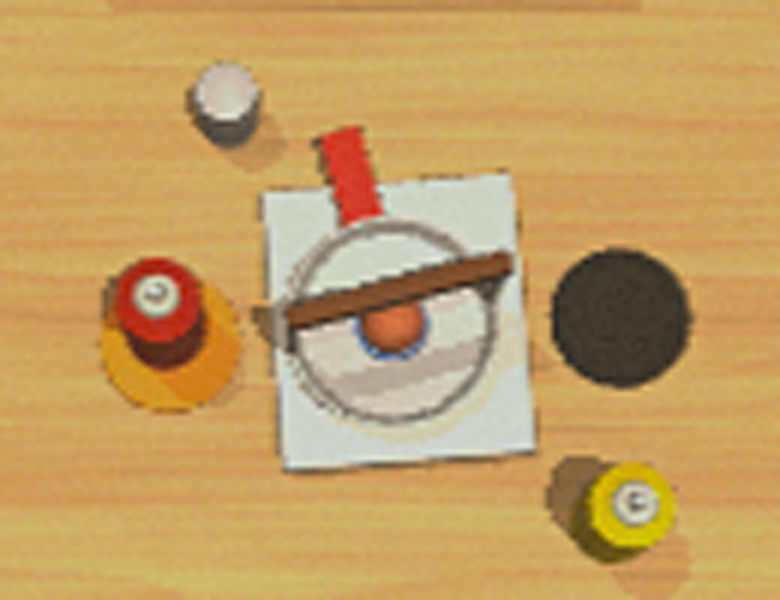

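View pics/side1.png

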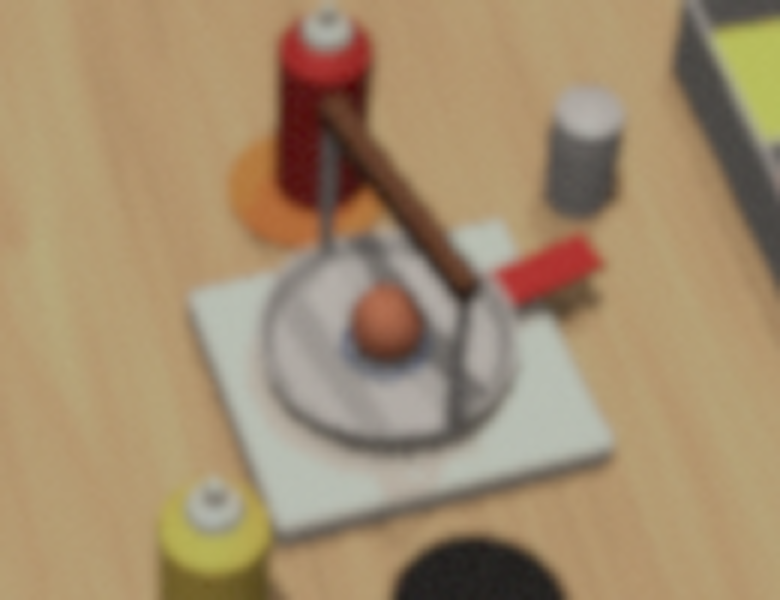

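The crops show the bar from about (288,316) to (512,262) and the tab end at (341,133) in the top crop. The ball sits centred in the blue ring. The dish is turned about 13° counter-clockwise.

```bash
python3 - <<'E'
from h import *
ps={n:read_camera(n) for n in("top","side")}
O={"top":(211,120),"side":(221,163)}
f=lambda n,u,v,z:onz(ps[n],(O[n][0]+(u-2.5)/6,O[n][1]+(v-2.5)/6),z)[:2]
print("nozzle",f("top",157,293,137),f("side",326,22,137))
print("mat",f("top",170,342,4))
a,b=f("top",291,316,150),f("top",511,263,150);print("bar",(a+b)/2,a,b,np.degrees(np.arctan2(*(a-b)[::-1])))
a,b=f("side",332,103,145),f("side",468,285,145);print("bar side",(a+b)/2,np.degrees(np.arctan2(*(a-b)[::-1])))
print("tab",f("top",341,133,42),f("side",592,253,42)); print("ball",f("top",393,325,50),f("side",387,323,50))
# bar colour fit
ms=[]
for n,p in ps.items():
    im=p["image"].astype(int); R,G,B=im[...,0],im[...,1],im[...,2]
    m=(R<150)&(R-B>25)&(R-G<75)&(R-G>15)&(R>60)
    box=np.zeros_like(m); 
    for (x,y,z) in [(580,-20,145)]:
        u,v=proj(p,[[x,y,z]])[0].astype(int); box[v-22:v+22,u-24:u+24]=1
    k,l,st,_=cv2.connectedComponentsWithStats((m&box).astype(np.uint8)); i=1+np.argmax(st[1:,4]); ms.append((p,l==i)); print(n,st[i])
def bar(v):
    t=np.radians(v[2]); c=np.array([[np.cos(t),-np.sin(t)],[np.sin(t),np.cos(t)]])
    q=np.array([[x,y,z] for x in(-7,7) for y in(-68,68) for z in(136,154)],float); q[:,:2]=q[:,:2]@c.T+np.array(v[:2]); return q
for M in ([ms[0]],[ms[1]],ms): print(fit(M,bar,(578,-20,13),8))
E
```

```text
nozzle [574.5 120.3] [573.7 110.7]
mat [568.1 118.9]
bar [574.3 -21.6] [558.6  42.1] [590.  -85.3] 103.84561126355493
bar side [576.8 -17.6] 104.47842923837742
tab [694.5  11.1] [695.   7.]
ball [571.1 -20.7] [575.4 -21.9]
top [258 162  38  17 182]
side [266 172  35  39 471]
(array([574.3, -19.1,  14.9]), np.float64(0.718))
(array([566.7,  -5.5,  23.5]), np.float64(0.467))
(array([573.6, -17.2,  15.4]), np.float64(0.567))
```

Emit:
move_arm([
  [[0.53, -0.75, 0.09], -0.56, 1],
  [[0.53, -0.75, 0.09], -0.56, 1],
  [[0.53, -0.75, 0.09], -0.56, 1],
  [[0.53, -0.75, 0.09], -0.56, 1],
  [[0.53, -0.75, 0.09], -0.56, 1],
  [[0.53, -0.75, 0.09], -0.56, 1],
  [[0.53, -0.75, 0.09], -0.56, 1],
  [[0.53, -0.75, 0.09], -0.56, 1],
  [[0.53, -0.75, 0.09], -0.56, 1],
  [[0.53, -0.75, 0.09], -0.56, 1],
  [[0.53, -0.75, 0.09], -0.56, 1],
  [[0.53, -0.75, 0.09], -0.56, 1],
  [[0.53, -0.75, 0.09], -0.56, 1],
  [[0.53, -0.75, 0.09], -0.56, 1],
  [[0.53, -0.75, 0.09], -0.56, 1],
  [[0.53, -0.75, 0.09], -0.56, 1],
  [[0.53, -0.75, 0.09], -0.56, 1],
  [[0.53, -0.75, 0.09], -0.56, 1],
  [[0.53, -0.75, 0.09], -0.56, 1],
  [[0, 0, 0], 0, 1],
])

```text
t: 3.82
eef_pos: [561.7, 138.8, 456.3]
tcp_rot: [3.14, 0.001, 1.86]
ft_force: [0.4, -0.3, 0.2]
opening: 1.0
grip_force: 0.0
```

Emit:
move_arm([
  [[0.44, -0.65, -0.2], -0.6, 1],
  [[0, 0, -0.8], 0, 1],
  [[0, 0, -0.8], 0, 1],
  [[0, 0, -0.8], 0, 1],
  [[0, 0, -0.8], 0, 1],
  [[0, 0, -0.8], 0, 1],
  [[0, 0, -0.8], 0, 1],
  [[0, 0, -0.7], 0, 1],
  [[0, 0, -0.5], 0, 1],
  [[0, 0, -0.2], 0, 1],
  [[0, 0, 0], 0, 1],
  [[0, 0, 0], 0, 1],
])

```text
t: 4.82
eef_pos: [573.0, 122.7, 264.5]
tcp_rot: [3.141, 0.0, 1.818]
ft_force: [-0.9, 0.6, -0.3]
opening: 0.998
grip_force: 0.0
```

```bash
python3 - <<'E'
from h import *
p=read_camera("side"); u,v=proj(p,[[575,60,100]])[0].astype(int)
cv2.imwrite("pics/side2.png",cv2.resize(p["image"][v-50:v+50,u-65:u+65,::-1],None,fx=6,fy=6,interpolation=cv2.INTER_CUBIC))
E
```

```text
(no output)
```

View pics/side2.png

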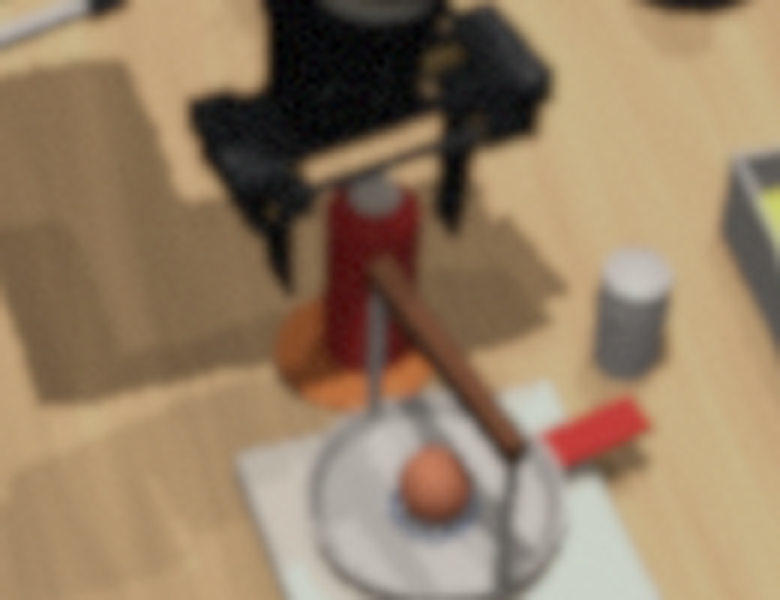

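The bottle stands between the two open fingers, well centred, and the bar is clear of the gripper. Next I close.

Emit:
move_arm([
  [[0.05, -0.1, 0], 0, 1],
  [[0, 0, 0], 0, -1],
  [[0, 0, 0], 0, -1],
  [[0, 0, 0], 0, -1],
  [[0, 0, 0], 0, -1],
  [[0, 0, 0], 0, -1],
  [[0, 0, 0], 0, -1],
  [[0, 0, 0], 0, -1],
])

```text
t: 5.53
eef_pos: [574.5, 119.5, 264.2]
tcp_rot: [3.141, 0.0, 1.818]
ft_force: [1.9, 0.1, 1.7]
opening: 0.562
grip_force: 0.6
```

Emit:
move_arm([
  [[0, 0, 0], 0, -1],
  [[0, 0, 0], 0, -1],
  [[0, 0, 0], 0, -1],
  [[0, 0, 0.3], 0, -1],
  [[0, 0, 0.6], 0, -1],
  [[0, 0, 0.8], 0, -1],
  [[0, 0, 0.8], 0, -1],
  [[0, 0, 0.8], 0, -1],
  [[0, 0, 0.8], 0, -1],
  [[0, 0, 0.8], 0, -1],
  [[0, 0, 0.8], 0, -1],
  [[0, 0, 0.5], 0, -1],
  [[0, 0, 0.2], 0, -1],
  [[0, 0, 0], 0, -1],
])

```text
t: 6.7
eef_pos: [574.0, 119.4, 457.5]
tcp_rot: [3.14, 0.0, 1.818]
ft_force: [-0.4, -0.2, -3.4]
opening: 0.542
grip_force: 29.8
```

Emit:
move_arm([
  [[0, -0.3, 0], 0, -1],
  [[0, -0.6, 0], 0, -1],
  [[0.04, -0.8, 0], 0, -1],
  [[0.04, -0.8, 0], 0, -1],
  [[0.04, -0.8, 0], 0, -1],
  [[0.04, -0.8, 0], 0, -1],
  [[0.04, -0.8, 0], 0, -1],
  [[0.04, -0.8, 0], 0, -1],
  [[0.04, -0.8, 0], 0, -1],
  [[0.04, -0.8, 0], 0, -1],
  [[0.04, -0.8, 0], 0, -1],
  [[0.04, -0.8, 0], 0, -1],
  [[0, -0.5, 0], 0, -1],
  [[0, -0.2, 0], 0, -1],
  [[0, 0, 0], 0, -1],
  [[0, 0, 0], 0, -1],
])

```text
t: 8.03
eef_pos: [586.3, -168.2, 455.5]
tcp_rot: [-3.141, -0.001, 1.817]
ft_force: [0.4, 1.0, -2.3]
opening: 0.542
grip_force: 29.8
```

```bash
python3 - <<'E'
from h import *
s=env.state(); print(s["eef_pos"],s["ft_force"])
p=read_camera("side"); r=cut_out("sauce",p)
zb=s["eef_pos"][2]-171-89
for q in r[:2]:
    print(q["confidence"],q["region"].sum(),q["at"], proj(p,[[585,-168,zb+50]]))
    print(fit([(p,q["region"])],lambda v:cyl(v[0],-168,[(v[1],26),(v[1]+95,26)]),(585,zb)))
u,v=proj(p,[[585,-168,150]])[0].astype(int)
cv2.imwrite("pics/side3.png",cv2.resize(p["image"][max(v-60,0):v+60,u-65:u+65,::-1],None,fx=5,fy=5))
E
```

```text
[ 586.26201403 -168.16526299  455.53001824] [ 0.42023591  0.9881865  -2.29073135]
0.62 629 [311.8, 212.3] [[308.2 210.7]]
(array([587.8, 197.5]), np.float64(0.779))
```

View pics/side3.png

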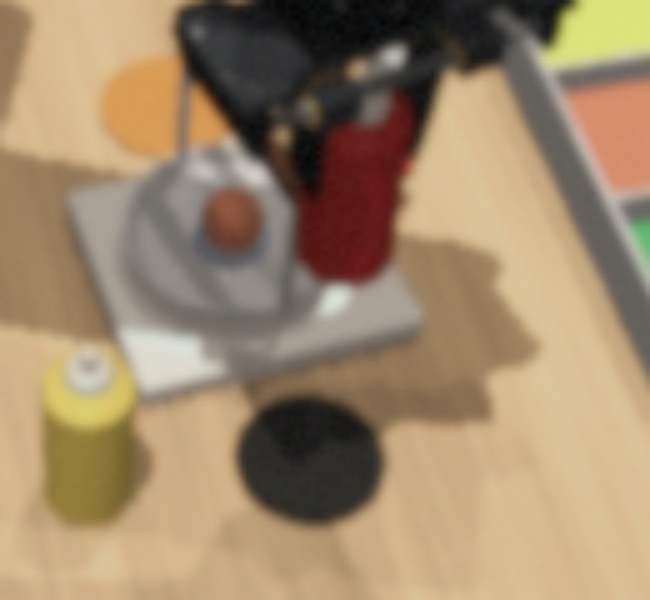

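The bottle hangs upright in the grip over the coaster, seen in perspective. The ball is still in its ring. Lowering now.

Emit:
move_arm([
  [[0, 0, -0.3], 0, -1],
  [[0, 0, -0.6], 0, -1],
  [[0, 0, -0.8], 0, -1],
  [[0, 0, -0.8], 0, -1],
  [[0, 0, -0.8], 0, -1],
  [[0, 0, -0.8], 0, -1],
  [[0, 0, -0.8], 0, -1],
  [[0, 0, -0.6], 0, -1],
  [[0, 0, -0.4], 0, -1],
  [[0, 0, -0.2], 0, -1],
  [[0, 0, -0.1], 0, -1],
  [[0, 0, -0.05], 0, -1],
  [[0, 0, 0], 0, -1],
  [[0, 0, 0], 0, -1],
])

```text
t: 9.3
eef_pos: [586.5, -168.5, 269.4]
tcp_rot: [3.14, 0.001, 1.818]
ft_force: [0.2, 0.3, -2.1]
opening: 0.544
grip_force: 29.8
```

Emit:
move_arm([
  [[0, 0, -0.08], 0, -1],
  [[0, 0, -0.05], 0, -1],
  [[0, 0, -0.03], 0, -1],
  [[0, 0, 0], 0, -1],
  [[0, 0, 0], 0, -1],
])

```text
t: 9.72
eef_pos: [586.4, -168.6, 264.0]
tcp_rot: [3.141, 0.0, 1.818]
ft_force: [-0.2, 1.1, 2.5]
opening: 0.545
grip_force: 29.8
```

Contact felt, so I release and rise.

Emit:
move_arm([
  [[0, 0, 0], 0, 0.3],
  [[0, 0, 0], 0, 0.6],
  [[0, 0, 0], 0, 1],
  [[0, 0, 0], 0, 1],
  [[0, 0, 0], 0, 1],
  [[0, 0, 0], 0, 1],
  [[0, 0, 0], 0, 1],
  [[0, 0, 0.3], 0, 1],
  [[0, 0, 0.6], 0, 1],
  [[0, 0, 0.8], 0, 1],
  [[0, 0, 0.8], 0, 1],
  [[0, 0, 0.8], 0, 1],
  [[0, 0, 0.8], 0, 1],
  [[0, 0, 0.8], 0, 1],
  [[0, 0, 0.8], 0, 1],
  [[0, 0, 0.8], 0, 1],
  [[0, 0, 0], 0, 1],
])

```text
t: 11.13
eef_pos: [586.2, -168.4, 464.3]
tcp_rot: [3.135, 0.004, 1.818]
ft_force: [0.3, 0.2, 1.4]
opening: 0.999
grip_force: 0.0
```

```bash
python3 - <<'E'
from h import *
p=read_camera("side"); r=cut_out("sauce",p)
for q in r[:1]: print(q["confidence"],fit([(p,q["region"])],lambda v:cyl(v[0],v[1],[(z+4,r) for z,r in BOT]),(586,-168)))
u,v=proj(p,[[578,-80,100]])[0].astype(int); print("o",u-65,v-50)
cv2.imwrite("pics/side4.png",cv2.resize(p["image"][v-50:v+50,u-65:u+65,::-1],None,fx=6,fy=6,interpolation=cv2.INTER_CUBIC))
E
```

```text
0.78 (array([ 588.1, -167.7]), np.float64(0.935))
o 227 170
```

View pics/side4.png

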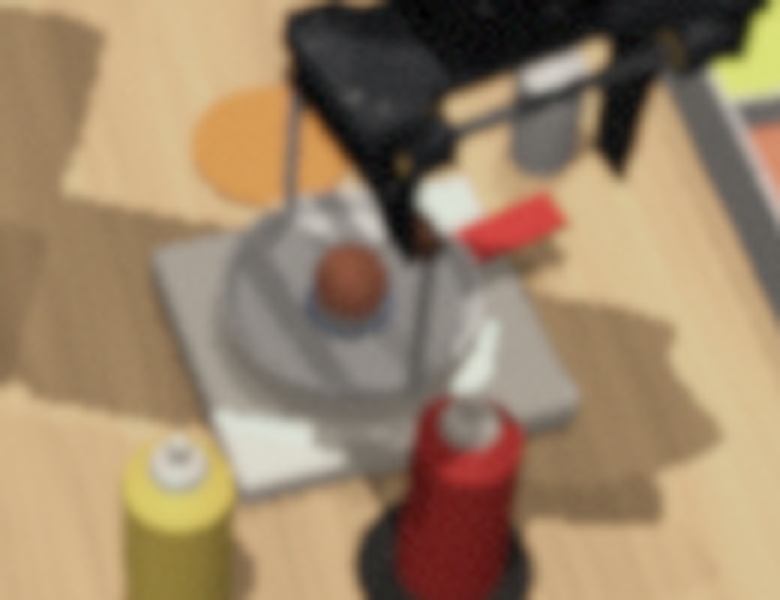

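The bottle stands upright within the coaster, at about (588,-168), and is released. The dish and ball are undisturbed. Next the dish handle.

Emit:
move_arm([
  [[-0.04, 0.3, 0], 0, 1],
  [[-0.04, 0.6, 0], 0, 1],
  [[-0.08, 0.8, 0], 0, 1],
  [[-0.08, 0.8, 0], 0, 1],
  [[-0.08, 0.8, 0], 0, 1],
  [[-0.04, 0.8, 0], 0, 1],
  [[-0.03, 0.6, 0], 0, 1],
  [[0, 0.23, -0.2], 0, 1],
  [[0, 0, -0.6], 0, 1],
  [[0, 0, -0.7], 0, 1],
  [[0, 0, -0.7], 0, 1],
  [[0, 0, -0.7], 0, 1],
  [[0, 0, -0.7], 0, 1],
  [[0, 0, -0.6], 0, 1],
  [[0, 0, -0.4], 0, 1],
  [[0, 0, -0.2], 0, 1],
  [[0, 0, 0], 0, 1],
  [[0, 0, 0], 0, 1],
])

```text
t: 12.73
eef_pos: [574.7, -20.7, 314.5]
tcp_rot: [-3.141, -0.0, 1.817]
ft_force: [-0.9, -0.1, 0.2]
opening: 1.002
grip_force: 0.0
```

```bash
python3 - <<'E'
from h import *
p=read_camera("side"); u,v=proj(p,[[575,-21,120]])[0].astype(int); print("o",u-50,v-40)
cv2.imwrite("pics/side5.png",cv2.resize(p["image"][v-40:v+40,u-50:u+50,::-1],None,fx=7,fy=7,interpolation=cv2.INTER_CUBIC))
s=env.state(); e=s["eef_pos"]; a=s["tcp_rot"][2]-np.pi/2
d=np.array([np.cos(a),np.sin(a),0])
print(e,a); g=e-[0,0,190]
print("tips",(proj(p,[g+48*d,g-48*d])-[u-50,v-40])*7)
q=np.array([-np.sin(a),np.cos(a),0]); b=np.array([574.5,-20.5,145]); print("bar ends",(proj(p,[b+68*q,b-68*q])-[u-50,v-40])*7)
E
```

```text
o 236 161
[574.76986774 -20.74093742 315.09231549] 0.2467060092009734
tips [[450.1 234.5]
 [249.2 311.5]]
bar ends [[274.4 133.7]
 [436.1 353.5]]
```

View pics/side5.png

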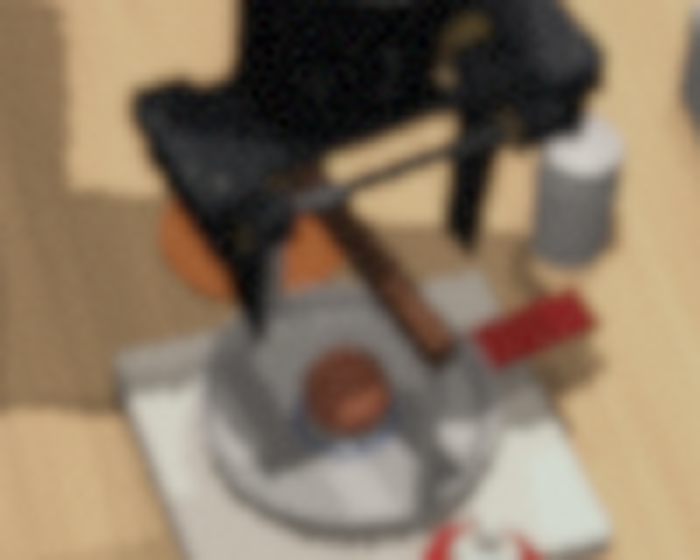

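The near bar end shows at about (438,355), against a predicted (436,353), so alignment is good. I close gently.

Emit:
move_arm([
  [[0, 0, 0], 0, 0],
  [[0, 0, 0], 0, -0.3],
  [[0, 0, 0], 0, -0.45],
  [[0, 0, 0], 0, -0.45],
  [[0, 0, 0], 0, -0.5],
  [[0, 0, 0], 0, -0.54],
  [[0, 0, 0], 0, -0.58],
  [[0, 0, 0], 0, -0.61],
  [[0, 0, 0], 0, -0.64],
  [[0, 0, 0], 0, -0.67],
  [[0, 0, 0], 0, -0.7],
  [[0, 0, 0], 0, -0.73],
  [[0, 0, 0], 0, -0.78],
  [[0, 0, 0], 0, -0.85],
  [[0, 0, 0], 0, -1],
  [[0, 0, 0], 0, -1],
  [[0, 0, 0], 0, -1],
  [[0, 0, 0], 0, -1],
])

```text
t: 14.28
eef_pos: [574.6, -20.6, 314.7]
tcp_rot: [-3.141, -0.0, 1.818]
ft_force: [0.7, 0.3, -2.2]
opening: 0.144
grip_force: 30.0
```

Emit:
move_arm([
  [[0, 0, 0.05], 0, -1],
  [[0, 0, 0.1], 0, -1],
  [[0, 0, 0.2], 0, -1],
  [[0, 0, 0.3], 0, -1],
  [[0, 0, 0.3], 0, -1],
  [[0, 0, 0.3], 0, -1],
  [[0, 0, 0.3], 0, -1],
  [[0, 0, 0.3], 0, -1],
  [[0, 0, 0.3], 0, -1],
  [[0, 0, 0.3], 0, -1],
  [[0, 0, 0.3], 0, -1],
  [[0, 0, 0.25], 0, -1],
  [[0, 0, 0.2], 0, -1],
  [[0, 0, 0.1], 0, -1],
  [[0, 0, 0.05], 0, -1],
  [[0, 0, 0], 0, -1],
  [[0, 0, 0], 0, -1],
])

```text
t: 15.7
eef_pos: [574.6, -20.6, 414.9]
tcp_rot: [-3.141, -0.0, 1.818]
ft_force: [-0.2, -0.5, -1.9]
opening: 0.144
grip_force: 30.0
```

```bash
python3 - <<'E'
from h import *
p=read_camera("side"); u,v=proj(p,[[575,-21,150]])[0].astype(int); print("o",u-50,v-40)
cv2.imwrite("pics/side6.png",cv2.resize(p["image"][v-40:v+45,u-50:u+50,::-1],None,fx=7,fy=7,interpolation=cv2.INTER_CUBIC))
s=env.state(); print(s["eef_pos"],s["ft_force"],s["moment"],s["opening"])
t=read_camera("top")
c=np.array([(262,195),(512,173),(537,453),(285,472)])/6-.4+[211,120]
w=np.array([onz(t,q,20)[:2] for q in c]); print("board",w.mean(0),w.tolist())
E
```

```text
o 236 154
[574.65770437 -20.64184032 414.82819539] [-0.57373029 -0.04060656 -2.11519491] [-0.11377437  0.07361051  0.04607814] 0.14253144676393248
board [578.175 -25.7  ] [[659.7, 60.6], [674.2, -97.7], [495.5, -111.4], [483.3, 45.7]]
```

View pics/side6.png

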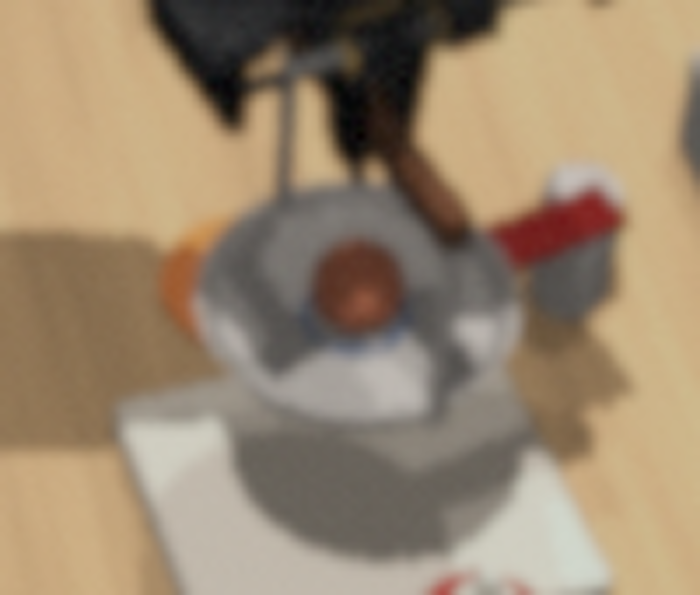

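The dish is lifted and level, with the ball centred in the ring. Now the slow turn, with the tab going to +y, and a small shift to the board's middle.

Emit:
move_arm([
  [[0.005, -0.008, 0], 0.05, -1],
  [[0.005, -0.008, 0], 0.1, -1],
  [[0.005, -0.008, 0], 0.2, -1],
  [[0.005, -0.008, 0], 0.3, -1],
  [[0.005, -0.008, 0], 0.4, -1],
  [[0.005, -0.008, 0], 0.5, -1],
  [[0.005, -0.008, 0], 0.5, -1],
  [[0.005, -0.008, 0], 0.5, -1],
  [[0.005, -0.008, 0], 0.5, -1],
  [[0.005, -0.008, 0], 0.5, -1],
  [[0.005, -0.008, 0], 0.5, -1],
  [[0.005, -0.008, 0], 0.5, -1],
  [[0.005, -0.008, 0], 0.5, -1],
  [[0.005, -0.008, 0], 0.5, -1],
  [[0.005, -0.008, 0], 0.5, -1],
  [[0.005, -0.008, 0], 0.5, -1],
  [[0.005, -0.008, 0], 0.5, -1],
  [[0.005, -0.008, 0], 0.5, -1],
  [[0.005, -0.008, 0], 0.5, -1],
  [[0.005, -0.008, 0], 0.5, -1],
])

```text
t: 17.47
eef_pos: [577.7, -25.4, 415.2]
tcp_rot: [3.142, -0.0, 2.505]
ft_force: [0.9, 0.1, -2.9]
opening: 0.144
grip_force: 30.0
```

Emit:
move_arm([
  [[0, 0, 0], 0.5, -1],
  [[0, 0, 0], 0.5, -1],
  [[0, 0, 0], 0.5, -1],
  [[0, 0, 0], 0.5, -1],
  [[0, 0, 0], 0.5, -1],
  [[0, 0, 0], 0.5, -1],
  [[0, 0, 0], 0.5, -1],
  [[0, 0, 0], 0.5, -1],
  [[0, 0, 0], 0.5, -1],
  [[0, 0, 0], 0.5, -1],
  [[0, 0, 0], 0.5, -1],
  [[0, 0, 0], 0.5, -1],
  [[0, 0, 0], 0.5, -1],
  [[0, 0, 0], 0.5, -1],
  [[0, 0, 0], 0.5, -1],
  [[0, 0, 0], 0.45, -1],
  [[0, 0, 0], 0.4, -1],
  [[0, 0, 0], 0.3, -1],
  [[0, 0, 0], 0.2, -1],
  [[0, 0, 0], 0.1, -1],
])

```text
t: 19.13
eef_pos: [577.7, -25.5, 415.2]
tcp_rot: [3.141, -0.0, -3.064]
ft_force: [1.1, -0.3, -2.5]
opening: 0.147
grip_force: 30.0
```

Emit:
move_arm([
  [[0, 0, 0], 0, -1],
  [[0, 0, 0], 0, -1],
  [[0, 0, 0], 0, -1],
  [[0, 0, 0], 0, -1],
  [[0, 0, 0], 0, -1],
  [[0, 0, 0], 0, -1],
  [[0, 0, 0], 0, -1],
  [[0, 0, 0], 0, -1],
  [[0, 0, 0], 0, -1],
  [[0, 0, 0], 0, -1],
  [[0, 0, 0], 0, -1],
  [[0, 0, 0], 0, -1],
])

```text
t: 20.13
eef_pos: [577.7, -25.4, 415.3]
tcp_rot: [3.142, -0.0, -3.066]
ft_force: [0.7, 0.5, -2.2]
opening: 0.147
grip_force: 30.0
```

```bash
python3 - <<'E'
from h import *
p=read_camera("side"); u,v=proj(p,[[575,-21,120]])[0].astype(int); print("o",u-65,v-50)
cv2.imwrite("pics/side7.png",cv2.resize(p["image"][v-50:v+50,u-65:u+65,::-1],None,fx=6,fy=6,interpolation=cv2.INTER_CUBIC))
s=env.state(); print(s["t"],s["eef_pos"],s["tcp_rot"],s["ft_force"],s["grip_force"])
for c in("top","side"):
    p=read_camera(c)
    for k,z in(("dish_tab",139),("squidball_center",150)):
        print(c,k,[(r["at"],r["confidence"],onz(p,r["at"],z)) for r in search_frame(k,p)[:1]])
E
```

```text
o 221 151
20.1833 [577.66832366 -25.4271502  415.27163235] [ 3.14149925e+00  3.89400501e-05 -3.06559616e+00] [-0.31035024  0.39199067 -3.13657249] 29.961682856082916
top dish_tab [([250.8, 169.5], 0.52, array([570.3,  71.1, 139. ]))]
top squidball_center [([249.9, 166.8], 0.35, array([577.8,  74. , 150. ]))]
side dish_tab [([298.0, 269.6], 0.62, array([ 539.1, -264.1,  139. ]))]
side squidball_center [([287.9, 194.8], 0.45, array([577.8, -23.8, 150. ]))]
```

View pics/side7.png

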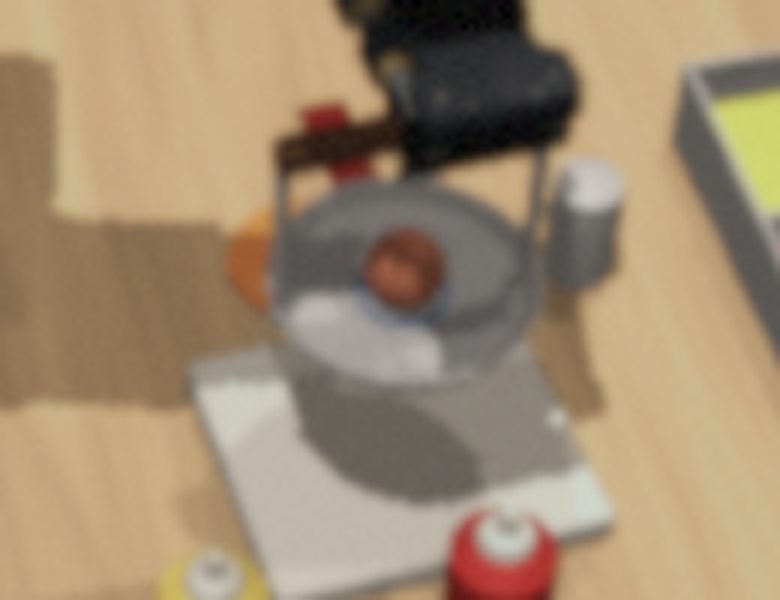

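The tab now points at the mat, behind the bar at about (325,113). The ball at (405,270) is inside the ring, and the sauce stands on the coaster. I check level by predicting the model's points.

```bash
python3 - <<'E'
from h import *
p=read_camera("side"); a=-3.0656+2*np.pi-np.pi/2; R=np.array([[np.cos(a),-np.sin(a),0],[np.sin(a),np.cos(a),0],[0,0,1]])
X=np.array([[0,68,125],[0,-64,116],[114,0,19],[127,0,19],[67,0,24],[-67,0,24],[0,67,24],[0,-67,24],[0,0,30]])
print(np.degrees(a),((proj(p,X@R.T+[577.7,-25.4,120])-[221,151])*6+2.5).round().tolist())
im=p["image"].astype(int); m=(im[...,0]>90)&(im[...,1]<60)&(im[...,2]<60); c=np.argwhere(m[151:185,265:295]); print(((c.mean(0)[::-1]+[265-221,0])*6+2.5).round())
q=read_camera("top"); m=cut_out("dish_tab",q); im=q["image"].astype(int); mm=(im[...,0]>110)&(im[...,1]<70)&(im[...,2]<70)
c=np.argwhere(mm[150:190,235:262]); print(len(c)); 
if len(c): print("tab vis centre top",onz(q,c.mean(0)[::-1]+[235,150],139), "extent",onz(q,(c[:,1].min()+235,c.mean(0)[0]+150),139))
E
```

```text
94.35405832469483 [[273.0, 158.0], [547.0, 113.0], [328.0, 122.0], [320.0, 106.0], [358.0, 180.0], [452.0, 379.0], [271.0, 306.0], [534.0, 247.0], [404.0, 268.0]]
[338. 143.]
87
tab vis centre top [568.  80. 139.] extent [567.9 101.8 139. ]
```

The model's predictions match the picture: ball, rim and tab agree within a pixel, and the tab direction is 94.4°, toward the mat. Handing in.

```bash
python3 -c "
from cell import env
print(env.job_done())"
```

```text
the job is handed in; nothing more can be done
None
```

I handed the job in: the sauce bottle stands upright and released on the coaster, and the dish is held still and level within what the camera can show, about 10 cm above the middle of the board, with its tab toward the mat and the ball in the ring.

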